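# Slide the bottle home in its stand and shut the gate

### The job

One of the two tall bottles, oil or vinegar, has been left out on the worktop. With the fingertips push the sliding gate of the white wire bottle stand open by its wooden handle, push that bottle, low on its body, so that it slides upright across the worktop into the empty place beside the other one, then push the gate fully shut again. Only push: do not lift, carry or tip either bottle, and leave everything else where it stands.

Things in the scene. Friction and masses are not known exactly. Their poses are not given: they have to be found in the camera images.
- oil_bottle: Tall bottle of yellow-green oil with a dark red cap; square with rounded corners, 62 mm a side (76 mm over the corners), 264 mm tall, 0.4 to 0.8 kg. Origin: centre of its underside; z up, x and y square to its sides. Left out in some starts, in the stand in others: the one farther from the stand is to be pushed. Pushed above about 40 mm it may tip.
- vinegar_bottle: Tall slim bottle with clear body, white and blue label and yellow cap, round, 63 mm across, 232 mm tall, 0.26 to 0.5 kg. Origin: centre of its underside; z up. Left out or in the stand, as for the oil bottle.
- bottle_stand: White wire bottle stand, fixed, no floor: bottles stand on the worktop. Two places side by side, each 80 mm wide and deep between wires at heights of 18 and 46 mm; posts to 62 mm. Origin: centre of its underside; x from open front to back, y towards the gate handle's side. Back wires at x = 43 mm, sides at y = -86 and 86 (from x = -33), divider at y = 0 (from x = -22), gate at x = -44.
- empty_place (a point): Centre, at worktop level, of the empty place of the stand (43 mm to the -y side of the stand's origin), axes as the stand. A bottle is pushed in along +x.
- taken_place (a point): Centre, at worktop level, of the place where the other bottle stands (43 mm to the +y side of the stand's origin), axes as the stand.
- gate (a joint): Two-wire gate along the stand's front, at x = -44 mm in the stand's frame, sliding along the stand's y: 0 = shut (wire ends in the catch cups at y = -86), growing to 0.102 m as it slides out towards +y; from 0.095 the empty place is free to enter. Starts at 0 to 0.03. It slides at 1 to 2 N and stays where it is left. A bottle not fully in blocks it.
- gate_handle (a point): Point 68 mm up on the axis of the gate's upright wooden handle, a turned peg 15 to 21 mm thick from 10 to 100 mm above the worktop, at the gate's +y end (165 mm to the +y side of the stand's origin and 44 mm in front when shut). Pushed towards +y it opens, towards -y it shuts. Wires (top at 50 mm) run from it to sleeves on the stand that begin 55 mm away when shut. Axes as the stand.
- chilli_bottle: Bystander: small dark red sauce bottle with a yellow cap, 47 mm across, 188 mm tall; leave it alone. Origin: centre of its underside.
- mug: Bystander: white mug, 82 mm across, 94 mm tall; leave it alone. Origin: centre of its underside.
- pepper_mill: Bystander: wooden pepper mill, 58 mm across, 150 mm tall; leave it alone. Origin: centre of its underside.
- salt_shaker: Bystander: glass salt shaker, 44 mm across, 90 mm tall; leave it alone. Origin: centre of its underside.
- lemon: Bystander: yellow lemon, 83x58x58 mm; leave it alone. Origin: centre of its underside.

How it is judged:
On the way, in this order (a step that is already met when the one before it is completed fails the run):
1. both bottles stand upright between the frames of the stand, one in each place (((x of oil_bottle in the frame of empty_place between -0.042 and 0.016 m and y of oil_bottle in the frame of empty_place between -0.016 and 0.016 m) or (x of oil_bottle in the frame of taken_place between -0.042 and 0.016 m and y of oil_bottle in the frame of taken_place between -0.016 and 0.016 m)) and ((x of vinegar_bottle in the frame of empty_place between -0.042 and 0.016 m and y of vinegar_bottle in the frame of empty_place between -0.016 and 0.016 m) or (x of vinegar_bottle in the frame of taken_place between -0.042 and 0.016 m and y of vinegar_bottle in the frame of taken_place between -0.016 and 0.016 m)) and angle between each of oil_bottle, vinegar_bottle's own z axis and vertical below 0.06 rad and height (world z) of each of oil_bottle, vinegar_bottle below 0.008 m), for 0.05 s.
2. the gate is pushed fully shut behind them (value of joint gate below 0.006 m and ((x of oil_bottle in the frame of empty_place between -0.016 and 0.016 m and y of oil_bottle in the frame of empty_place between -0.016 and 0.016 m) or (x of oil_bottle in the frame of taken_place between -0.016 and 0.016 m and y of oil_bottle in the frame of taken_place between -0.016 and 0.016 m)) and ((x of vinegar_bottle in the frame of empty_place between -0.016 and 0.016 m and y of vinegar_bottle in the frame of empty_place between -0.016 and 0.016 m) or (x of vinegar_bottle in the frame of taken_place between -0.016 and 0.016 m and y of vinegar_bottle in the frame of taken_place between -0.016 and 0.016 m)) and angle between each of oil_bottle, vinegar_bottle's own z axis and vertical below 0.06 rad and height (world z) of each of oil_bottle, vinegar_bottle below 0.008 m), for 0.2 s.
At the end, for the whole second after the job is handed in: Both bottles stand on the worktop inside the stand, each within 16 mm of the centre of a place in both directions, upright within 0.06 rad and at rest, and the gate is shut (within 6 mm) (all of step 2 and linear speed of each of oil_bottle, vinegar_bottle below 0.02 m/s); the robot touches nothing.
It fails at once if a bottle is tipped by more than 0.2 rad (angle between any of oil_bottle, vinegar_bottle's own z axis and vertical above 0.2 rad).
It fails at once if a bottle is lifted or carried (its base more than 12 mm off the worktop) (height (world z) of any of oil_bottle, vinegar_bottle above 0.012 m).
It fails at once if a bystander is moved by more than 30 mm (distance of any of chilli_bottle, mug, pepper_mill, salt_shaker, lemon from where it was at the start of the episode above 0.03 m).
It also fails if it takes over 72 s, if anything falls off the work surface, if the arm or the gripper's body presses on something with over 40 N, if the wrist force passes 120 N, or if a joint passes its speed limit or range.

### The arm

A 6-joint arm with a two-finger parallel gripper is mounted at the origin on a cart in front of the work surface, level with it; the furniture and walls round the work are solid. World frame = base frame: x ahead of the robot, y to its left, z up, the work surface at z = 0. Lengths are in m, angles in rad, forces in N, time in s.
With the tool pointing down it reaches from about 0.35 to 0.875 m from the base axis. Payload 15.5 kg.
Tool frame: the origin (TCP) lies on the centre line of the jaws, within the pads' length; the fingertips stand 17 mm ahead of it and the grasp point (between the pads) lies 2 mm behind it; z points along the fingers, y is the line along which they close (so a half turn about z gives the same grasp; the last joint's range is limited). The gripper opens to 85 mm and grips with 20 to 120 N. Pads are 22 mm wide; open, the fingers measure 114 mm over their backs; the gripper's body (76 mm by 85 mm) begins 54 mm behind the grasp point. The pads swing forward as they close: fully open they stand 13 mm farther back than shut.
Start: joints at [1.216, 0.494, 1.345, -0, 1.302, -0.096], TCP at [0.16, 0.604, 0.248] pointing down, gripper open.
Joint ranges: [-2.91, 2.91], [-0.82, 2.16], [0.22, 2.67], [-1.22, 4.37], [0.12, 2.79], [-3.08, 3.08]. Speed limits (rad/s): [1.89, 1.89, 2.57, 3.01, 3.01, 3.01].

### API

Orientations are given as a unit quaternion [x, y, z, w].
In Python, from rig import manip, cams gives the robot as it stands.
- The arm moves only by the tool jog_arm, never from a script. Its argument "deltas" is a list of rows, each a list of 6 numbers: the shift along the tool's x, y, z in m, then the turn, a rotation vector about the tool's x, y, z in degrees. A call has 1 to 5 rows; each row is the pose to reach, as a shift and turn from the pose commanded when the call began, along the tool's axes at that moment; what a row does not reach only later rows make up. A row lasts 1/10 s, in which the tool goes at most 50 mm and 8.59 degrees, less where a joint would pass 70% of its speed; a pose out of reach is approached as far as the arm can. A call with a gripper value outside its range is refused whole. "grip" is the finger opening in m, from 0 to 0.0854, set as the call begins (left out, the last holds). The fingers move at their own pace and stop on an object; "grip_force" is the grip in N (left out, the last holds). Time passes only in rows, so rows that repeat a pose let the fingers close. It gives the time, the measured TCP pose, the force, the opening and the grip force at its end, in the units of the state.
- manip.observe(): the state, without advancing time (a new reading comes with each control period).
- cams.camera(name): name is "scene" or "top"; returns the picture (420x560x3 uint8, red, green, blue); there is no depth.
- cams.camera_params(name): a dict with "fovy" (degrees; the focal length in pixels is half the picture's height over the tangent of half this angle, whatever the lens; pixels are square), "cx", "cy" (the principal point, pixels), "world_to_cam" (4x4, takes a point from world to camera coordinates). Camera axes: x right, y up, looking along -z (the intrinsics and any distortion apply to the point x, -y, -z); pixel columns grow to the right and rows downward; lengths in m; the calibration is good to about 2 mm. A picture is of the moment at which its call begins. camera_params takes no time and is no camera call.
- manip.sign_off(): hands the job in; it is judged then, once.
The state is a dict: "t": time; "q": joint angles; "joint_velocities": joint speeds; "joint_efforts": joint torques, N m; "ee_pos": TCP position; "tool_rot": TCP orientation; "wrist_force": force on the tool from outside, world axes, zero at the start; "wrist_torque": the same for the moment, N m; "width": finger opening in m; "finger_force": force on a finger pad.
Only numpy, scipy, OpenCV 4.12 (cv2) and the standard library are available. Lean on these libraries where they do the work, as an engineer would, in place of code of your own. Each camera call takes 0.05 s, during which the arm holds its last target. There are 200 camera calls.

## Working session

There is one attempt and no reset: what is moved stays moved. The work goes in short steps, Python scripts to look and compute and a tool call to move; the robot and the scene stay as the last step left them, time stands still between calls to the robot, and variables do not carry over. Pictures are saved under pics/ and viewed, at most 10 in all, crops included, and the job is handed in when it is done.

Besides the shell and the picture viewer there is one more tool, called after ">>>" as name([rows], argument=value, ...), one row to a line, values as JSON. jog_arm: Moves the arm, as the interface text tells. Its arguments: {"type":"object","properties":{"deltas":{"type":"array","items":{"type":"array","items":{"type":"number"}}},"grip":{"type":"number"},"grip_force":{"type":"number"}},"required":["deltas"]}

```bash
ls; mkdir -p pics; python3 - <<'E'
from rig import manip,cams
import cv2
for n in("scene","top"):
    cv2.imwrite(f"pics/{n}0.png",cams.camera(n)[:,:,::-1]); p=cams.camera_params(n); print(n,p)
s=manip.observe(); print(s["t"],s["ee_pos"],s["tool_rot"],s["width"])
E
```

```text
pics
scene {'fovy': 55.200001240975844, 'cx': 282.39517516759867, 'cy': 209.11299654299094, 'world_to_cam': array([[ 0.58851462, -0.80816533, -0.02278909, -0.32312556],
       [ 0.34568867,  0.22605338,  0.91071357, -0.27691233],
       [-0.73085558, -0.54384619,  0.41240932, -0.97715181],
       [ 0.        ,  0.        ,  0.        ,  1.        ]])}
top {'fovy': 42.37775618078332, 'cx': 274.4321719688015, 'cy': 211.67776261877572, 'world_to_cam': array([[-0.3928085 , -0.91960851,  0.00465471,  0.22539291],
       [ 0.84501315, -0.35893896,  0.39637809, -0.50784073],
       [-0.36284191,  0.15963398,  0.91807556, -1.41250919],
       [ 0.        ,  0.        ,  0.        ,  1.        ]])}
0.1 [0.15984555 0.60391125 0.24779404] [ 1.29048470e-01  9.91638156e-01 -4.95359559e-04 -1.21271290e-04] 0.08559992356403012
```

View pics/scene0.png

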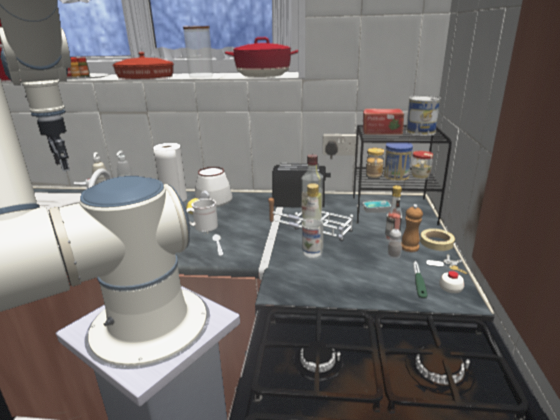

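View pics/top0.png

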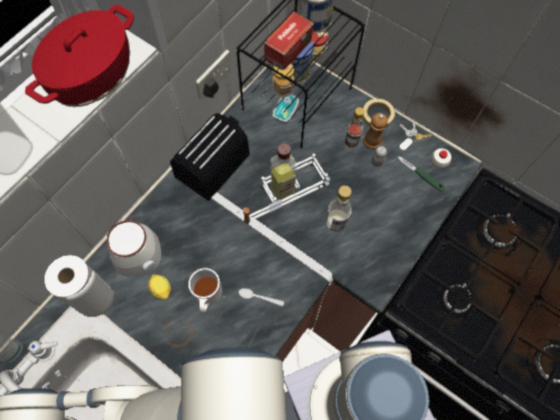

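The top view shows the oil bottle in the stand (about 284,178), the vinegar bottle left out (base about 336,225) and the gate handle at about (247,213). I'll take enlarged crops to measure from.

```bash
cat > h.py <<'E'
import numpy as np
from rig import manip,cams
def cp(n):
    p=cams.camera_params(n); f=210/np.tan(np.radians(p["fovy"])/2); return p,f
def proj(n,P):
    p,f=cp(n); c=p["world_to_cam"]@np.append(P,1); return np.array([p["cx"]+f*c[0]/-c[2],p["cy"]-f*c[1]/-c[2]])
def unproj(n,u,v,z):
    p,f=cp(n); T=p["world_to_cam"]; R=T[:3,:3]; o=-R.T@T[:3,3]
    d=R.T@np.array([(u-p["cx"])/f,-(v-p["cy"])/f,-1]); return o+d*(z-o[2])/d[2]
E
python3 - <<'E'
import cv2
a=cv2.imread("pics/top0.png")[130:260,220:380]; cv2.imwrite("pics/topc.png",cv2.resize(a,None,fx=4.6,fy=4.6,interpolation=cv2.INTER_CUBIC)[:600])
a=cv2.imread("pics/scene0.png")[150:270,255:415]; cv2.imwrite("pics/scc.png",cv2.resize(a,None,fx=5,fy=5,interpolation=cv2.INTER_CUBIC))
E
```

```text
(no output)
```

View pics/topc.png

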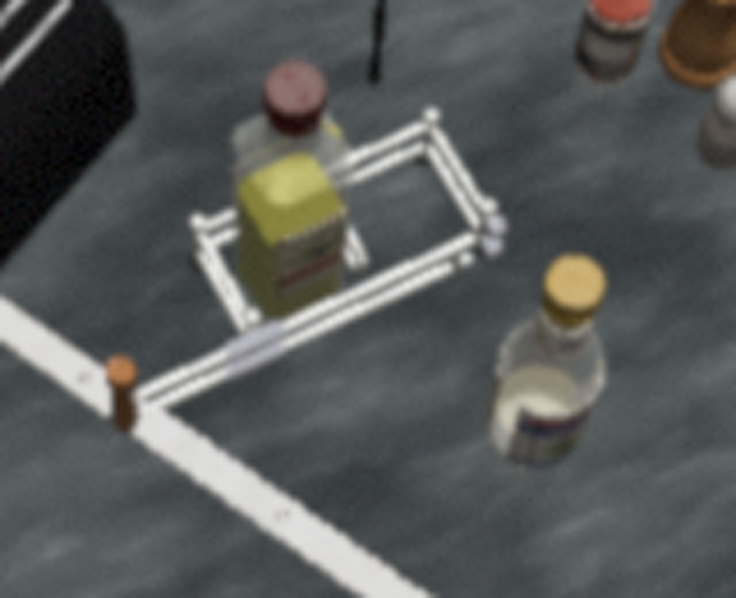

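View pics/scc.png

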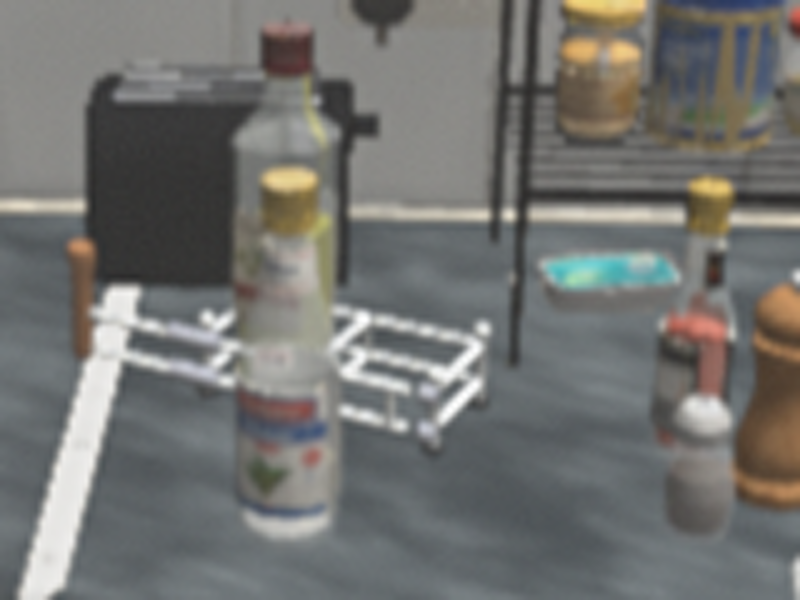

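The crops show post tops at crop pixels (432,115), (198,220), (489,205) and (252,318), the handle top at (122,368), and the vinegar cap at (575,280). There is a small gap between the wire ends and the cups, so the gate is slightly open. Next I fit the stand pose.

```bash
python3 - <<'E'
from h import *
from scipy.optimize import least_squares
T=lambda u,v:(220+u/4.6,130+v/4.6)
S=lambda u,v:(255+u/5,150+v/5)
px=[(432,115),(198,220),(489,205),(252,318)]
loc=np.array([[43,-86],[43,86],[-33,-86],[-33,86]])/1e3
W=[unproj("top",*T(*p),.062)[:2] for p in px]; print(np.round(W,4))
W=np.array(W)
def f(p):
    c,s=np.cos(p[2]),np.sin(p[2]); return (loc@np.array([[c,s],[-s,c]])+p[:2]-W).ravel()
r=min((least_squares(f,[*W.mean(0),a]) for a in(0,2,4)),key=lambda r:r.cost); p=r.x; print("stand",p,np.degrees(p[2]),"res",np.round(r.fun,4))
c,s=np.cos(p[2]),np.sin(p[2]); R=np.array([[c,-s],[s,c]])
for nm,X in {"handle":unproj("top",*T(122,365),.1),"handleS":unproj("scene",*S(82,243),.1),"cap":unproj("top",*T(576,276),.232),"capS":unproj("scene",*S(290,176),.232),
 "oilcap":unproj("top",*T(297,80),.264),"brS":unproj("scene",*S(483,325),.062)}.items():
    print(nm,X[:2].round(4),"stand frame",(R.T@(X[:2]-p[:2])).round(4))
for X in [np.r_[p[:2]+R@[.043,-.086],.062]]: print((proj("scene",X)-[255,150])*5)
# vinegar base check: lowest front pixel
m=unproj("top",*T(576,276),.232)
for n,t,k in(("top",(220,130),4.6),("scene",(255,150),5)): print(n,(proj(n,[m[0],m[1],0])-t)*k)
for nm,u,v in(("chilli",356,112),("pepper",377,114),("salt",381,149),("mug",205,279),("lemon",159,288)):print(nm,unproj("top",u,v,.09)[:2].round(3))
E
```

```text
[[ 0.6973 -0.1822]
 [ 0.686  -0.0109]
 [ 0.6226 -0.1883]
 [ 0.6085 -0.0156]]
stand [ 0.6486189  -0.09963451  6.35607753] 364.17641676772627 res [ 0.0005 -0.0001 -0.0008  0.0002 -0.0006  0.0005  0.0009 -0.0006]
handle [0.5946 0.077 ] stand frame [-0.0411  0.1801]
handleS [0.5938 0.0776] stand frame [-0.0418  0.1807]
cap [ 0.4897 -0.1623] stand frame [-0.1631 -0.0509]
capS [ 0.4916 -0.1573] stand frame [-0.1608 -0.046 ]
oilcap [ 0.6504 -0.0602] stand frame [0.0047 0.0392]
brS [ 0.6995 -0.1828] stand frame [ 0.0447 -0.0867]
[481.07517382 325.69947455]
top [531.42057341 430.93992162]
scene [291.93036519 528.04220812]
chilli [ 0.77  -0.356]
pepper [ 0.739 -0.412]
salt [ 0.624 -0.367]
mug [0.453 0.255]
lemon [0.478 0.376]
```

>>> jog_arm([
  [-0.039,-0.03,0,0,0,-8],
  [-0.078,-0.06,0,0,0,-16],
  [-0.117,-0.09,0,0,0,-19],
  [-0.156,-0.12,0,0,0,-19],
  [-0.195,-0.15,0,0,0,-19],
], grip=0)

```text
t: 0.6
ee_pos: [0.3107, 0.4075, 0.2481]
tool_rot: [-0.037, 0.999, -0.0, -0.0]
wrist_force: [1.3, 0.1, -0.3]
width: 0.0123
finger_force: 0.0
```

```bash
cat > st.py <<'E'
import sys
from h import *
from scipy.spatial.transform import Rotation as Ro
P=np.array([.6486,-.0996]);a=np.radians(4.18);c,s=np.cos(a),np.sin(a);R=np.array([[c,-s],[s,c]])
o=manip.observe(); M=Ro.from_quat(o["tool_rot"]); e=np.array(o["ee_pos"])
S=np.r_[R.T@(e[:2]-P),e[2]]
def stand(e): return np.r_[R.T@(e[:2]-P),e[2]]
def world(p): return np.r_[P+R@np.array(p[:2]),p[2]]
tip=e+M.apply([0,0,.017])
print("t",o["t"],"tcp stand",S.round(4),"tip",stand(tip).round(4),"w",round(o["width"],4),"F stand",np.r_[R.T@np.array(o["wrist_force"])[:2],o["wrist_force"][2]].round(1))
A=Ro.from_euler("z",-a)*M; print("tool axes in stand (cols):",A.as_matrix().round(3).tolist())
if len(sys.argv)>3:
    d=M.inv().apply(world([float(v) for v in sys.argv[1:4]])-e); print("delta tool",d.round(4))
E
python3 st.py -.042 .14 .248
```

```text
t 0.6 tcp stand [-0.3     0.5304  0.2481] tip [-0.3     0.5304  0.2311] w 0.0123 F stand [ 1.3 -0.  -0.3]
tool axes in stand (cols): [[-1.0, -0.0, -0.0], [-0.0, 1.0, -0.0], [0.0, -0.0, -1.0]]
delta tool [-2.578e-01 -3.905e-01  2.000e-04]
```

>>> jog_arm([
  [-0.027,-0.04,0,0,0,0],
  [-0.054,-0.08,0,0,0,0],
  [-0.081,-0.12,0,0,0,0],
  [-0.108,-0.16,0,0,0,0],
  [-0.135,-0.2,0,0,0,0],
])

```text
t: 1.1
ee_pos: [0.4601, 0.2178, 0.2482]
tool_rot: [-0.036, 0.999, 0.0, -0.0]
wrist_force: [-0.1, 0.7, -0.8]
width: -0.0001
finger_force: 0.0
```

>>> jog_arm([
  [-0.027,-0.04,0,0,0,0],
  [-0.054,-0.08,0,0,0,0],
  [-0.081,-0.12,0,0,0,0],
  [-0.1,-0.15,0,0,0,0],
  [-0.1,-0.15,0,0,0,0],
])

```text
t: 1.6
ee_pos: [0.5722, 0.0738, 0.2478]
tool_rot: [-0.035, 0.999, -0.0, 0.0]
wrist_force: [-0.6, 0.3, -0.6]
width: 0.0002
finger_force: 0.0
```

```bash
python3 st.py -.042 .14 .088
```

```text
t 1.6 tcp stand [-0.0635  0.1785  0.2478] tip [-0.0635  0.1785  0.2308] w 0.0002 F stand [-0.6  0.3 -0.6]
tool axes in stand (cols): [[-1.0, 0.004, 0.001], [0.004, 1.0, -0.001], [-0.001, -0.001, -1.0]]
delta tool [-0.0216 -0.0383  0.1599]
```

>>> jog_arm([
  [-0.021,-0.041,0,0,0,0],
  [-0.021,-0.041,0,0,0,0],
  [-0.021,-0.041,0.05,0,0,0],
  [-0.021,-0.041,0.09,0,0,0],
  [-0.021,-0.041,0.13,0,0,0],
])

```text
t: 2.1
ee_pos: [0.5931, 0.0386, 0.1168]
tool_rot: [-0.036, 0.999, 0.0, -0.0]
wrist_force: [0.8, -0.9, 0.3]
width: -0.0001
finger_force: 0.0
```

>>> jog_arm([
  [0,0,0.02,0,0,0],
  [0,0,0.03,0,0,0],
  [0,0,0.03,0,0,0],
])

```text
t: 2.4
ee_pos: [0.5931, 0.0384, 0.0874]
tool_rot: [-0.037, 0.999, 0.0, -0.001]
wrist_force: [0.5, -0.1, 0.2]
width: -0.0003
finger_force: 0.0
```

```bash
python3 st.py -.042 .14 .088; python3 - <<'E'
from h import *
import cv2
a=cams.camera("scene")[130:270,230:400,::-1]; b=cams.camera("top")[120:260,200:370,::-1]
cv2.imwrite("pics/c1.png",cv2.resize(np.hstack([a,b]),(800,329),interpolation=cv2.INTER_CUBIC))
E
```

```text
t 2.4 tcp stand [-0.0453  0.1417  0.0874] tip [-0.0454  0.1417  0.0704] w -0.0003 F stand [ 0.5 -0.1  0.2]
tool axes in stand (cols): [[-1.0, -0.0, -0.002], [-0.0, 1.0, 0.0], [0.002, 0.0, -1.0]]
delta tool [-0.0033 -0.0017 -0.0006]
```

View pics/c1.png

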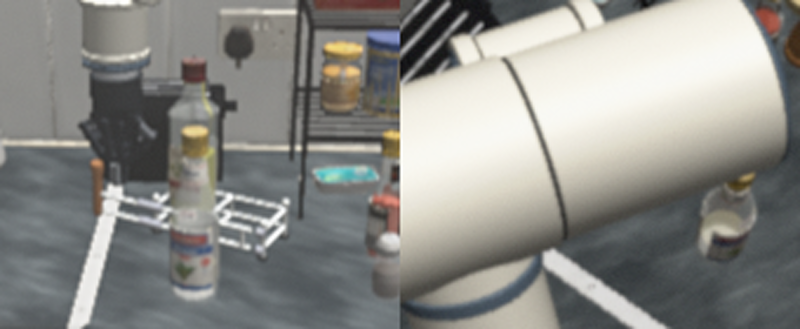

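The closed fingertips are just to the right of the handle and level with its middle, so I push it open.

>>> jog_arm([
  [0,0.012,0,0,0,0],
  [0,0.03,0,0,0,0],
  [0,0.05,0,0,0,0],
  [0,0.07,0,0,0,0],
  [0,0.085,0,0,0,0],
])

```text
t: 3.0
ee_pos: [0.5881, 0.1245, 0.0895]
tool_rot: [-0.037, 0.999, 0.0, 0.001]
wrist_force: [0.3, -1.5, 0.1]
width: 0.0003
finger_force: 0.8
```

>>> jog_arm([
  [0,0.005,0,0,0,0],
  [0,0.01,0,0,0,0],
  [0,0.012,0,0,0,0],
])

```text
t: 3.3
ee_pos: [0.5868, 0.1348, 0.0885]
tool_rot: [-0.036, 0.999, -0.0, 0.0]
wrist_force: [0.4, -2.1, 0.6]
width: 0.0004
finger_force: 0.6
```

>>> jog_arm([
  [0,0.002,0,0,0,0],
  [0,0.004,0,0,0,0],
  [0,0.004,0,0,0,0],
])

```text
t: 3.6
ee_pos: [0.5865, 0.1385, 0.0882]
tool_rot: [-0.036, 0.999, -0.0, -0.0]
wrist_force: [0.7, -0.8, 0.8]
width: 0.0
finger_force: 0.3
```

```bash
python3 st.py; python3 - <<'E'
from h import *
import cv2
a=cams.camera("scene")[130:270,230:400,::-1]
cv2.imwrite("pics/c2.png",cv2.resize(a,(680,560),interpolation=cv2.INTER_CUBIC))
E
```

```text
t 3.6 tcp stand [-0.0446  0.242   0.0882] tip [-0.0446  0.242   0.0712] w 0.0 F stand [ 0.7 -0.9  0.8]
tool axes in stand (cols): [[-1.0, 0.0, -0.0], [0.0, 1.0, -0.0], [0.0, -0.0, -1.0]]
```

View pics/c2.png

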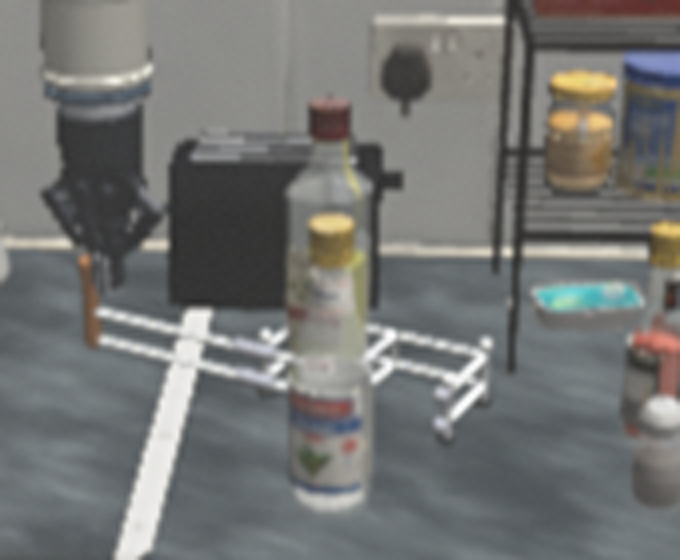

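```bash
python3 - <<'E'
from h import *
P=np.array([.6486,-.0996]);a=np.radians(4.18);c,s=np.cos(a),np.sin(a);R=np.array([[c,-s],[s,c]])
for z,v in((.1,256),(.01,345)):
  X=unproj("scene",230+(84 if z>.05 else 91)/4,130+v/4,z);print(R.T@(X[:2]-P))
E
```

```text
[-0.04158392  0.26928768]
[-0.03952648  0.26885984]
```

>>> jog_arm([
  [0,0.002,0,0,0,0],
  [0,0.003,0,0,0,0],
  [0,0.003,0,0,0,0],
])

```text
t: 3.95
ee_pos: [0.5863, 0.1411, 0.0883]
tool_rot: [-0.036, 0.999, -0.0, -0.0]
wrist_force: [1.2, -6.4, -0.1]
width: 0.0
finger_force: 3.6
```

>>> jog_arm([
  [0,-0.01,0,0,0,0],
  [0,-0.01,-0.04,0,0,0],
  [0.02,-0.03,-0.08,0,0,0],
  [0.05,-0.05,-0.11,0,0,0],
  [0.09,-0.07,-0.12,0,0,0],
], grip=0.03)

```text
t: 4.45
ee_pos: [0.5027, 0.0645, 0.211]
tool_rot: [-0.037, 0.999, 0.0, 0.003]
wrist_force: [-0.0, -1.3, -1.0]
width: 0.03
finger_force: 0.0
```

```bash
python3 st.py -.28 -.046 .2; python3 - <<'E'
from h import *
import cv2
a=cams.camera("scene")[170:270,285:345,::-1]; b=cams.camera("top")[170:250,300:380,::-1]
cv2.imwrite("pics/c3.png",np.hstack([cv2.resize(a,(360,600),interpolation=cv2.INTER_CUBIC),cv2.resize(b,(440,440),interpolation=cv2.INTER_CUBIC)[:,:].repeat(1,0) if 0 else cv2.copyMakeBorder(cv2.resize(b,(440,440),interpolation=cv2.INTER_CUBIC),0,160,0,0,0)]))
E
```

```text
t 4.45 tcp stand [-0.1335  0.1743  0.211 ] tip [-0.1334  0.1743  0.194 ] w 0.03 F stand [-0.1 -1.3 -1. ]
tool axes in stand (cols): [[-1.0, -0.0, 0.005], [-0.0, 1.0, -0.0], [-0.005, -0.0, -1.0]]
delta tool [ 0.1466 -0.2203  0.0102]
```

View pics/c3.png

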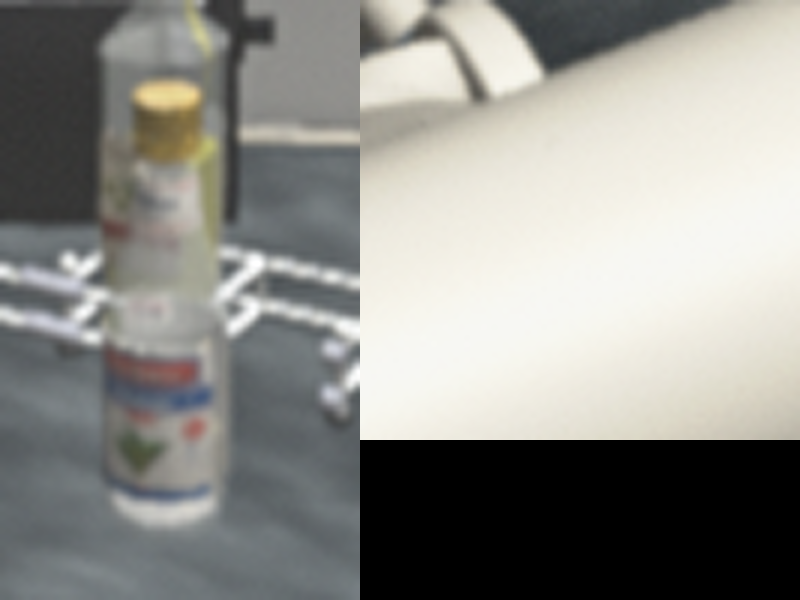

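The force reading shows the gate at its open stop. In the scene crop the vinegar base spans columns 108 to 222, with its bottom at row 520 or so. I fit the base position from both cameras.

```bash
python3 - <<'E'
from h import *
from scipy.optimize import least_squares
P=np.array([.6486,-.0996]);a=np.radians(4.18);c,s=np.cos(a),np.sin(a);R=np.array([[c,-s],[s,c]])
th=np.linspace(0,6.28,60)
def feat(n,x,y,z=0.):
    q=np.array([proj(n,[x+.0315*np.cos(t),y+.0315*np.sin(t),z]) for t in th]); return q
def f(p):
    q=feat("scene",*p); t=feat("top",*p)
    return [q[:,0].min()-(285+108/6),q[:,0].max()-(285+222/6),q[:,1].max()-(170+522/6),t[:,1].max()-(130+462/4.6),t[:,0].min()-(220+488/4.6),t[:,0].max()-(220+587/4.6)]
r=least_squares(f,[.49,-.16],diff_step=1e-4); print(r.x,R.T@(r.x-P),np.round(r.fun,1))
E
```

```text
[ 0.49347154 -0.16276808] [-0.15932014 -0.05169273] [ 1.   2.4  3.5  1.9 -1.5 -1.9]
```

>>> jog_arm([
  [0.04,-0.02,0,0,0,0],
  [0.08,-0.045,0,0,0,0],
  [0.12,-0.07,0,0,0,0],
  [0.157,-0.1,0,0,0,0],
  [0.157,-0.145,0,0,0,0],
])

```text
t: 5.05
ee_pos: [0.3507, -0.0897, 0.2079]
tool_rot: [-0.037, 0.999, 0.001, -0.002]
wrist_force: [1.7, 0.6, 0.2]
width: 0.0303
finger_force: 0.0
```

>>> jog_arm([
  [0,-0.04,0,0,-8,0],
  [0,-0.075,0,0,-16,0],
  [0,-0.075,0,0,-24,0],
  [0,-0.075,0,0,-32,0],
  [0,-0.075,0,0,-32,0],
])

```text
t: 5.55
ee_pos: [0.3711, -0.1606, 0.2239]
tool_rot: [-0.026, 0.966, 0.009, 0.255]
wrist_force: [1.4, 0.9, -0.2]
width: 0.03
finger_force: 0.0
```

```bash
python3 st.py -.265 -.047 .034
```

```text
t 5.55 tcp stand [-0.2812 -0.0407  0.2239] tip [-0.2728 -0.0407  0.2091] w 0.03 F stand [ 1.4  0.8 -0.2]
tool axes in stand (cols): [[-0.869, 0.019, 0.494], [0.019, 1.0, -0.005], [-0.494, 0.005, -0.87]]
delta tool [ 0.0796 -0.007   0.1731]
```

>>> jog_arm([
  [0.012,-0.004,0.04,0,0,0],
  [0.024,-0.006,0.08,0,0,0],
  [0.036,-0.006,0.11,0,0,0],
  [0.042,-0.006,0.13,0,0,0],
  [0.042,-0.006,0.13,0,0,0],
])

```text
t: 6.05
ee_pos: [0.4293, -0.1575, 0.143]
tool_rot: [-0.023, 0.975, 0.008, 0.22]
wrist_force: [-1.2, 0.1, -0.2]
width: 0.0298
finger_force: 0.0
```

```bash
python3 st.py -.24 -.047 .04
```

```text
t 6.05 tcp stand [-0.2229 -0.0417  0.143 ] tip [-0.2157 -0.0418  0.1276] w 0.0298 F stand [-1.2  0.2 -0.2]
tool axes in stand (cols): [[-0.903, 0.025, 0.429], [0.025, 1.0, -0.007], [-0.429, 0.005, -0.903]]
delta tool [ 0.0594 -0.0062  0.0858]
```

```bash
python3 -c "
from h import *
o=manip.observe();print(np.round(o['q'],3),np.round(o['joint_velocities'],2))"
```

```text
[-0.692  0.363  2.18   0.863  0.394 -3.082] [ 0.05  0.1  -0.02  0.02 -0.07  0.  ]
```

Joint 6 is at its limit in this pose, so I back off and make a half turn about the tool axis, which gives the same grasp.

>>> jog_arm([
  [0,0,-0.04,0,0,0],
  [0,0,-0.08,0,0,0],
  [0,0,-0.09,0,0,8],
  [0,0,-0.09,0,0,16],
  [0,0,-0.09,0,0,24],
])

```text
t: 6.55
ee_pos: [0.3897, -0.1601, 0.2261]
tool_rot: [0.184, 0.958, 0.053, 0.214]
wrist_force: [0.2, 0.2, 0.3]
width: 0.0299
finger_force: 0.0
```

```bash
python3 st.py; python3 -c "
from h import *
o=manip.observe();print(np.round(o['q'],3))"
```

```text
t 6.55 tcp stand [-0.2626 -0.0414  0.2261] tip [-0.2553 -0.0416  0.2107] w 0.0299 F stand [0.2 0.2 0.3]
tool axes in stand (cols): [[-0.811, 0.396, 0.43], [0.435, 0.901, -0.009], [-0.391, 0.18, -0.903]]
[-0.782  0.126  2.133  0.556  0.649 -2.383]
```

>>> jog_arm([
  [0,0,0,0,0,8],
  [0,0,0,0,0,16],
  [0,0,0,0,0,24],
  [0,0,0,0,0,32],
  [0,0,0,0,0,40],
])

```text
t: 7.05
ee_pos: [0.3897, -0.1598, 0.2254]
tool_rot: [0.5, 0.837, 0.123, 0.183]
wrist_force: [-0.8, -0.4, -0.0]
width: 0.0298
finger_force: 0.0
```

>>> jog_arm([
  [0,0,0,0,0,8],
  [0,0,0,0,0,16],
  [0,0,0,0,0,24],
  [0,0,0,0,0,32],
  [0,0,0,0,0,40],
])

```text
t: 7.55
ee_pos: [0.3896, -0.1598, 0.2254]
tool_rot: [0.756, 0.616, 0.178, 0.129]
wrist_force: [-0.5, -0.2, -0.3]
width: 0.03
finger_force: 0.0
```

>>> jog_arm([
  [0,0,0,0,0,8],
  [0,0,0,0,0,16],
  [0,0,0,0,0,24],
  [0,0,0,0,0,32],
  [0,0,0,0,0,40],
])

```text
t: 8.05
ee_pos: [0.3897, -0.1597, 0.2254]
tool_rot: [0.921, 0.32, 0.212, 0.061]
wrist_force: [0.1, -0.1, 0.2]
width: 0.0298
finger_force: 0.0
```

>>> jog_arm([
  [0,0,0,0,0,8],
  [0,0,0,0,0,16],
  [0,0,0,0,0,24],
  [0,0,0,0,0,32],
  [0,0,0,0,0,34],
])

```text
t: 8.55
ee_pos: [0.3897, -0.1598, 0.2254]
tool_rot: [0.975, 0.037, 0.22, -0.004]
wrist_force: [0.1, 0.6, -0.0]
width: 0.0297
finger_force: 0.0
```

```bash
python3 st.py -.265 -.047 .04; python3 -c "
from h import *
o=manip.observe();print(np.round(o['q'],3))"
```

```text
t 8.55 tcp stand [-0.2626 -0.0411  0.2254] tip [-0.2553 -0.0413  0.2101] w 0.0297 F stand [ 0.1  0.6 -0. ]
tool axes in stand (cols): [[0.903, 0.0, 0.43], [0.004, -1.0, -0.008], [0.43, 0.009, -0.903]]
delta tool [-0.0818  0.0042  0.1665]
[-0.782  0.128  2.133  0.556  0.649  0.305]
```

>>> jog_arm([
  [-0.017,0.003,0.04,0,2,0],
  [-0.034,0.006,0.08,0,4,0],
  [-0.046,0.006,0.115,0,6,0],
  [-0.046,0.006,0.115,0,6,0],
])

```text
t: 8.95
ee_pos: [0.4062, -0.1577, 0.146]
tool_rot: [0.961, 0.045, 0.273, -0.016]
wrist_force: [1.0, 0.5, 0.2]
width: 0.03
finger_force: 0.0
```

```bash
python3 st.py -.25 -.047 .042; python3 -c "
from h import *
o=manip.observe();print(np.round(o['q'],3))"
```

```text
t 8.95 tcp stand [-0.246  -0.0403  0.146 ] tip [-0.2371 -0.04    0.1316] w 0.03 F stand [1.1 0.5 0.2]
tool axes in stand (cols): [[0.85, 0.023, 0.526], [0.016, -1.0, 0.018], [0.527, -0.007, -0.85]]
delta tool [-0.0583  0.0074  0.0862]
[-0.835  0.374  2.288  1.302  0.458 -0.552]
```

>>> jog_arm([
  [-0.01,0.002,0.014,0,0,0],
  [-0.02,0.004,0.028,0,0,0],
  [-0.03,0.006,0.044,0,0,0],
  [-0.038,0.007,0.056,0,0,0],
  [-0.038,0.007,0.056,0,0,0],
])

```text
t: 9.45
ee_pos: [0.4038, -0.1642, 0.0776]
tool_rot: [0.961, 0.045, 0.272, -0.018]
wrist_force: [-0.5, 0.8, -0.4]
width: 0.0297
finger_force: 0.0
```

```bash
python3 st.py -.25 -.047 .042; python3 -c "
from h import *
o=manip.observe();print(np.round(o['q'],3))"
```

```text
t 9.45 tcp stand [-0.2489 -0.0466  0.0776] tip [-0.2399 -0.0463  0.0631] w 0.0297 F stand [-0.5  0.9 -0.4]
tool axes in stand (cols): [[0.851, 0.023, 0.525], [0.015, -1.0, 0.02], [0.525, -0.009, -0.851]]
delta tool [-0.0197  0.0007  0.0297]
[-0.856  0.603  2.352  1.875  0.47  -1.21 ]
```

>>> jog_arm([
  [-0.007,0,0.01,0,0,0],
  [-0.013,0,0.02,0,0,0],
  [-0.019,0,0.029,0,0,0],
  [-0.019,0,0.029,0,0,0],
])

```text
t: 9.85
ee_pos: [0.4033, -0.1638, 0.044]
tool_rot: [0.961, 0.045, 0.273, -0.017]
wrist_force: [-0.2, -0.2, 0.4]
width: 0.03
finger_force: 0.0
```

```bash
python3 st.py -.21 -.047 .042; python3 -c "
from h import *
import cv2
o=manip.observe();print(np.round(o['q'],3))
a=cams.camera('scene')[150:280,240:400,::-1]; b=cams.camera('top')[140:270,260:420,::-1]
cv2.imwrite('pics/c4.png',cv2.resize(np.hstack([a,b]),(800,325),interpolation=cv2.INTER_CUBIC))"
```

```text
t 9.85 tcp stand [-0.2493 -0.0461  0.044 ] tip [-0.2404 -0.0458  0.0296] w 0.03 F stand [-0.2 -0.2  0.4]
tool axes in stand (cols): [[0.85, 0.024, 0.526], [0.015, -1.0, 0.02], [0.526, -0.009, -0.85]]
delta tool [0.0323 0.0018 0.0224]
[-0.857  0.725  2.378  2.119  0.533 -1.49 ]
```

View pics/c4.png

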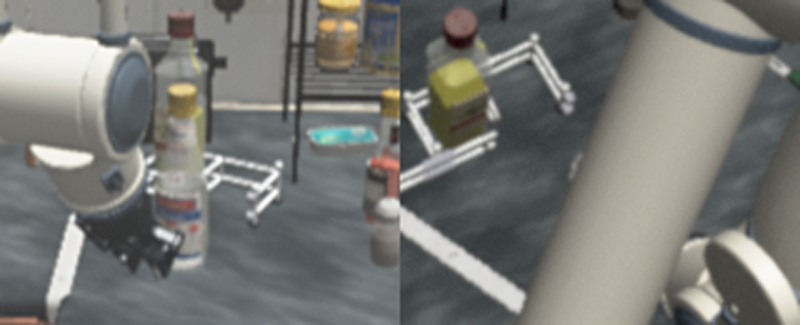

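>>> jog_arm([
  [-0.004,0,0.006,0,0,0],
  [0.005,0,0.011,0,0,0],
  [0.013,0.001,0.017,0,0,0],
  [0.022,0.001,0.022,0,0,0],
])

```text
t: 10.35
ee_pos: [0.4341, -0.1619, 0.0379]
tool_rot: [0.961, 0.046, 0.273, -0.017]
wrist_force: [0.7, 0.5, -0.0]
width: 0.0305
finger_force: 0.0
```

>>> jog_arm([
  [0.005,0,0.003,0,0,0],
  [0.01,0,0.006,0,0,0],
  [0.015,0,0.0093,0,0,0],
  [0.02,0,0.0124,0,0,0],
])

```text
t: 10.75
ee_pos: [0.457, -0.1594, 0.037]
tool_rot: [0.961, 0.045, 0.273, -0.017]
wrist_force: [-2.4, 0.9, 2.1]
width: 0.0298
finger_force: 1.2
```

```bash
python3 st.py; python3 -c "
from h import *
import cv2
o=manip.observe();print(np.round(o['q'],3))
a=cams.camera('scene')[160:270,270:380,::-1]
cv2.imwrite('pics/c5.png',cv2.resize(a,(550,550),interpolation=cv2.INTER_CUBIC))"
```

```text
t 10.75 tcp stand [-0.1954 -0.0457  0.037 ] tip [-0.1865 -0.0454  0.0226] w 0.0298 F stand [-2.3  1.   2.1]
tool axes in stand (cols): [[0.851, 0.024, 0.525], [0.016, -1.0, 0.019], [0.526, -0.008, -0.851]]
[-0.725  0.719  2.269  2.082  0.463 -1.299]
```

View pics/c5.png

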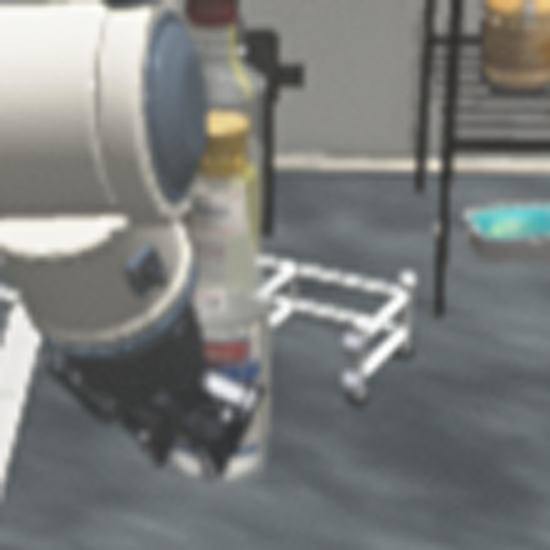

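The fingertips are on the bottle, which stands upright with its cap at about (228,118) in the crop. I'll follow the cap numerically by its colour from here.

```bash
cat > cap.py <<'E'
from h import *
import cv2
P=np.array([.6486,-.0996]);a=np.radians(4.18);c,s=np.cos(a),np.sin(a);R=np.array([[c,-s],[s,c]])
def cap(im):
    h=cv2.cvtColor(im,cv2.COLOR_RGB2HSV)[160:225,290:350]
    m=((h[...,0]>15)&(h[...,0]<28)&(h[...,1]>135)&(h[...,2]>120)).astype(np.uint8)
    n,l,st,ce=cv2.connectedComponentsWithStats(m); k=1+st[1:,4].argmax()
    b=st[k]; u=290+b[0]+b[2]/2; v=160+b[1]
    X=unproj("scene",u,v,.232); return (R.T@(X[:2]-P)).round(4),b.tolist()
if __name__=="__main__":
    print(cap(cv2.imread("pics/scene0.png")[:,:,::-1]),cap(cams.camera("scene")))
E
python3 cap.py
```

```text
Traceback (most recent call last):
  File "cap.py", line 11, in <module>
    print(cap(cv2.imread("pics/scene0.png")[:,:,::-1]),cap(cams.camera("scene")))
          ~~~^^^^^^^^^^^^^^^^^^^^^^^^^^^^^^^^^^^^^^^^^
  File "cap.py", line 7, in cap
    n,l,st,ce=cv2.connectedComponentsWithStats(m); k=1+st[1:,4].argmax()
                                                       ~~~~~~~~~~~~~~~^^
ValueError: attempt to get argmax of an empty sequence
```

```bash
sed -i 's/np.uint8)$/np.uint8)/; s/h\[...,1\]>135/h[...,1]>100/; s/h\[...,2\]>120/h[...,2]>70/; s/h\[...,0\]>15/h[...,0]>12/' cap.py; python3 cap.py; python3 -c "
import cv2;i=cv2.cvtColor(cv2.imread('pics/scene0.png'),cv2.COLOR_BGR2HSV);print(i[184:198:2,313].tolist())"
```

```text
(array([-0.1657, -0.0503]), [18, 26, 11, 10, 70]) (array([-0.1559, -0.0516]), [21, 25, 9, 10, 60])
[[21, 92, 214], [23, 92, 227], [21, 101, 151], [21, 112, 112], [21, 111, 113], [21, 120, 125], [21, 98, 127]]
```

```bash
sed -i 's/h\[...,1\]>100/h[...,1]>80/' cap.py; python3 cap.py
```

```text
(array([-0.1515, -0.0428]), [18, 24, 11, 13, 129]) (array([-0.1422, -0.0428]), [20, 23, 10, 12, 93])
```

>>> jog_arm([
  [0.0068,0,0.0042,0,0,0],
  [0.0136,0,0.0084,0,0,0],
  [0.0204,0,0.0126,0,0,0],
  [0.0272,0,0.0168,0,0,0],
  [0.034,-0.001,0.021,0,0,0],
])

```text
t: 11.4
ee_pos: [0.4963, -0.1546, 0.0367]
tool_rot: [0.961, 0.045, 0.272, -0.017]
wrist_force: [-1.6, -0.8, 0.4]
width: 0.0303
finger_force: 0.9
```

```bash
python3 st.py; python3 cap.py
```

```text
t 11.4 tcp stand [-0.1559 -0.0438  0.0367] tip [-0.1469 -0.0434  0.0222] w 0.0303 F stand [-1.6 -0.7  0.4]
tool axes in stand (cols): [[0.851, 0.024, 0.525], [0.016, -1.0, 0.019], [0.525, -0.008, -0.851]]
(array([-0.1515, -0.0428]), [18, 24, 11, 13, 129]) (array([-0.096 , -0.0389]), [27, 18, 8, 13, 78])
```

>>> jog_arm([
  [0.0068,0,0.0042,0,0,0],
  [0.0136,0,0.0084,0,0,0],
  [0.0204,0,0.0126,0,0,0],
  [0.0272,0.001,0.0168,0,0,0],
  [0.034,0.001,0.021,0,0,0],
])

```text
t: 11.95
ee_pos: [0.536, -0.1517, 0.0366]
tool_rot: [0.961, 0.045, 0.272, -0.017]
wrist_force: [-1.6, 0.1, -0.2]
width: 0.0302
finger_force: 0.7
```

```bash
python3 st.py; python3 cap.py; python3 - <<'E'
from h import *
import cv2
a=cams.camera("scene")[150:270,260:400,::-1]
b=cams.camera("top")[120:240,240:380,::-1]
cv2.imwrite("pics/c6.png",cv2.resize(np.hstack([a,b]),(800,343),interpolation=cv2.INTER_CUBIC))
E
```

```text
t 11.95 tcp stand [-0.1161 -0.0438  0.0366] tip [-0.1072 -0.0434  0.0221] w 0.0302 F stand [-1.6  0.2 -0.2]
tool axes in stand (cols): [[0.851, 0.024, 0.525], [0.016, -1.0, 0.02], [0.525, -0.008, -0.851]]
(array([-0.1515, -0.0428]), [18, 24, 11, 13, 129]) (array([-0.0544, -0.0402]), [34, 14, 7, 13, 62])
```

```bash
python3 - <<'E'
from cap import *
w=lambda x,y:np.r_[P+R@np.array([x,y]),.232]
for y0 in(-.051,-.048,-.046):
  p0=proj("scene",w(-.160,y0))
  print(y0,[(y,(proj("scene",w(-.070,y))-p0).round(1).tolist()) for y in(-.050,-.044,-.038)])
E
```

```text
-0.051 [(-0.05, [13.5, -9.4]), (-0.044, [11.7, -9.7]), (-0.038, [9.9, -10.0])]
-0.048 [(-0.05, [14.4, -9.2]), (-0.044, [12.6, -9.5]), (-0.038, [10.9, -9.8])]
-0.046 [(-0.05, [15.0, -9.1]), (-0.044, [13.3, -9.4]), (-0.038, [11.5, -9.7])]
```

>>> jog_arm([
  [0.0068,0,0.0042,0,0,0],
  [0.0136,0,0.0084,0,0,0],
  [0.0204,0,0.0126,0,0,0],
  [0.0272,0.001,0.0168,0,0,0],
  [0.034,0.001,0.021,0,0,0],
])

```text
t: 12.6
ee_pos: [0.5756, -0.1489, 0.0366]
tool_rot: [0.961, 0.045, 0.272, -0.017]
wrist_force: [-1.7, 1.0, -0.2]
width: 0.0297
finger_force: 0.8
```

```bash
python3 st.py; python3 cap.py
```

```text
t 12.6 tcp stand [-0.0764 -0.0438  0.0366] tip [-0.0675 -0.0435  0.0221] w 0.0297 F stand [-1.6  1.1 -0.2]
tool axes in stand (cols): [[0.851, 0.024, 0.525], [0.016, -1.0, 0.02], [0.525, -0.008, -0.851]]
(array([-0.1515, -0.0428]), [18, 24, 11, 13, 129]) (array([-0.0324, -0.0416]), [36, 12, 10, 10, 57])
```

>>> jog_arm([
  [0.006,0,0.0037,0,0,0],
  [0.012,0,0.0074,0,0,0],
  [0.018,0.001,0.0111,0,0,0],
  [0.0238,0.001,0.0147,0,0,0],
  [0.0238,0.001,0.0147,0,0,0],
])

```text
t: 13.15
ee_pos: [0.604, -0.1471, 0.0368]
tool_rot: [0.961, 0.046, 0.273, -0.017]
wrist_force: [0.9, -0.2, 0.5]
width: 0.03
finger_force: 0.1
```

```bash
python3 st.py; python3 cap.py
```

```text
t 13.15 tcp stand [-0.048  -0.0442  0.0368] tip [-0.039  -0.0438  0.0223] w 0.03 F stand [ 0.8 -0.3  0.5]
tool axes in stand (cols): [[0.85, 0.024, 0.525], [0.017, -1.0, 0.02], [0.526, -0.008, -0.851]]
(array([-0.1515, -0.0428]), [18, 24, 11, 13, 129]) (array([-0.0001, -0.0402]), [40, 9, 10, 11, 78])
```

>>> jog_arm([
  [-0.017,0,-0.0105,0,0,0],
  [-0.034,0,-0.021,0,0,0],
  [-0.06,0,-0.037,0,0,0],
  [-0.087,0,-0.055,0,0,0],
  [-0.11,0,-0.068,0,0,0],
], grip=0.03)

```text
t: 13.7
ee_pos: [0.4734, -0.1596, 0.0373]
tool_rot: [0.961, 0.045, 0.273, -0.017]
wrist_force: [-0.6, 0.2, -0.0]
width: 0.03
finger_force: 0.0
```

```bash
python3 st.py -.17 -.02 .2; python3 cap.py
```

```text
t 13.7 tcp stand [-0.1791 -0.047   0.0373] tip [-0.1702 -0.0467  0.0228] w 0.03 F stand [-0.5  0.2 -0. ]
tool axes in stand (cols): [[0.851, 0.024, 0.525], [0.016, -1.0, 0.019], [0.526, -0.007, -0.851]]
delta tool [ 0.0937 -0.028  -0.1331]
(array([-0.1515, -0.0428]), [18, 24, 11, 13, 129]) (array([ 0.0089, -0.0359]), [40, 8, 10, 12, 94])
```

>>> jog_arm([
  [0.02,-0.005,-0.035,0,-6,0],
  [0.04,-0.03,-0.07,0,-12,0],
  [0.06,-0.055,-0.1,0,-18,0],
  [0.08,-0.08,-0.13,0,-25,0],
  [0.095,-0.11,-0.15,0,-31,0],
], grip=0)

```text
t: 14.25
ee_pos: [0.4812, -0.1032, 0.0859]
tool_rot: [0.972, 0.062, 0.216, -0.072]
wrist_force: [0.8, 1.3, 0.4]
width: -0.0001
finger_force: 0.0
```

```bash
python3 st.py -.1 .315 .21; python3 cap.py;python3 -c "
from h import *
o=manip.observe();print(np.round(o['q'],3))"
```

```text
t 14.25 tcp stand [-0.1672  0.0087  0.0859] tip [-0.16    0.011   0.0707] w -0.0001 F stand [0.9 1.3 0.4]
tool axes in stand (cols): [[0.903, 0.08, 0.422], [0.024, -0.99, 0.137], [0.429, -0.114, -0.896]]
delta tool [ 0.1211 -0.3121 -0.0408]
(array([-0.1515, -0.0428]), [18, 24, 11, 13, 129]) (array([ 0.0089, -0.0359]), [40, 8, 10, 12, 93])
[-0.573  0.541  2.123  1.093  0.422 -0.13 ]
```

```bash
cat >> st.py <<'E'
print("rotvec to vertical deg",np.degrees((A.inv()*Ro.from_matrix(np.diag([1.,-1,-1]))).as_rotvec()).round(1))
E
python3 st.py -.165 .06 .24
```

```text
t 14.3 tcp stand [-0.1669  0.0097  0.0872] tip [-0.1597  0.012   0.0719] w -0.0003 F stand [ 0.6 -0.1  1.7]
tool axes in stand (cols): [[0.904, 0.078, 0.42], [0.021, -0.99, 0.138], [0.427, -0.116, -0.897]]
delta tool [ 0.068  -0.0674 -0.1293]
rotvec to vertical deg [ -7.6 -25.2   2.9]
```

>>> jog_arm([
  [0.016,-0.016,-0.03,-2,-5,0.5],
  [0.032,-0.032,-0.06,-3,-10,1],
  [0.048,-0.048,-0.09,-5,-15,2],
  [0.06,-0.06,-0.115,-6,-20,2.5],
  [0.068,-0.067,-0.129,-7.6,-25,3],
])

```text
t: 14.8
ee_pos: [0.4844, -0.0558, 0.178]
tool_rot: [0.991, 0.063, 0.1, -0.06]
wrist_force: [-0.3, 0.6, -1.0]
width: 0.0
finger_force: 0.0
```

>>> jog_arm([
  [0,0,0,0,0,0],
])

```text
t: 14.9
ee_pos: [0.4877, -0.0556, 0.1809]
tool_rot: [0.991, 0.064, 0.103, -0.059]
wrist_force: [0.2, 0.3, -0.1]
width: 0.0002
finger_force: 0.0
```

```bash
python3 st.py -.1 .315 .22; python3 -c "
from h import *
o=manip.observe();print(np.round(o['q'],3))"
```

```text
t 14.9 tcp stand [-0.1573  0.0556  0.1809] tip [-0.1538  0.0576  0.1644] w 0.0002 F stand [ 0.2  0.2 -0.1]
tool axes in stand (cols): [[0.976, 0.067, 0.206], [0.044, -0.992, 0.115], [0.212, -0.103, -0.972]]
delta tool [ 0.0755 -0.2576  0.0036]
rotvec to vertical deg [ -6.3 -12.1   3.2]
[-0.361  0.342  1.888  0.272  0.789  0.9  ]
```

>>> jog_arm([
  [0.005,-0.045,0,-1.5,-3,1],
  [0.015,-0.09,0,-3,-6,1.5],
  [0.03,-0.135,0,-4.5,-9,2.3],
  [0.045,-0.18,0,-6.3,-12.1,3.2],
  [0.06,-0.22,0.003,-6.3,-12.1,3.2],
])

```text
t: 15.4
ee_pos: [0.5142, 0.1711, 0.2099]
tool_rot: [0.999, 0.038, -0.003, -0.002]
wrist_force: [0.6, -0.2, -0.3]
width: -0.0
finger_force: 0.0
```

```bash
python3 st.py -.044 .318 .2
```

```text
t 15.4 tcp stand [-0.1144  0.2798  0.2099] tip [-0.1145  0.2799  0.1929] w -0.0 F stand [ 0.6 -0.3 -0.3]
tool axes in stand (cols): [[1.0, 0.004, -0.007], [0.004, -1.0, 0.005], [-0.007, -0.005, -1.0]]
delta tool [ 0.0706 -0.0379  0.0096]
rotvec to vertical deg [-0.3  0.4  0.2]
```

```bash
python3 - <<'E'
from cap import *
for u,v in((214,197),(175,165),(249,150)):
  for z in (0,.15): print(u,v,z,(R.T@(unproj("top",u,v,z)[:2]-P)).round(3))
E
```

```text
214 197 0 [0.082 0.235]
214 197 0.15 [0.012 0.251]
175 165 0 [0.238 0.297]
175 165 0.15 [0.152 0.307]
249 150 0 [0.181 0.067]
249 150 0.15 [0.101 0.1  ]
```

>>> jog_arm([
  [0.005,-0.038,0,0,0,0],
  [0.03,-0.038,0,0,0,0],
  [0.05,-0.038,0,0,0,0],
  [0.07,-0.038,0,0,0,0],
  [0.07,-0.038,0,0,0,0],
])

```text
t: 15.9
ee_pos: [0.5826, 0.211, 0.2086]
tool_rot: [0.999, 0.038, -0.003, -0.003]
wrist_force: [-0.2, -0.3, -0.0]
width: 0.0003
finger_force: 0.0
```

```bash
python3 st.py -.044 .318 .088
```

```text
t 15.9 tcp stand [-0.0432  0.3146  0.2086] tip [-0.0433  0.3147  0.1916] w 0.0003 F stand [-0.2 -0.3 -0. ]
tool axes in stand (cols): [[1.0, 0.003, -0.005], [0.003, -1.0, 0.006], [-0.005, -0.006, -1.0]]
delta tool [-1.000e-04 -2.600e-03  1.206e-01]
rotvec to vertical deg [-0.4  0.3  0.2]
```

>>> jog_arm([
  [0,-0.003,0.04,0,0,0],
  [0,-0.003,0.08,0,0,0],
  [0,-0.003,0.11,0,0,0],
  [0,-0.003,0.12,0,0,0],
])

```text
t: 16.3
ee_pos: [0.5779, 0.2131, 0.0866]
tool_rot: [0.999, 0.037, -0.005, -0.001]
wrist_force: [-0.7, 0.5, 0.4]
width: -0.0
finger_force: 0.0
```

>>> jog_arm([
  [0,0.012,0,0,0,0],
  [0,0.025,0,0,0,0],
  [0,0.04,0,0,0,0],
  [0,0.055,0,0,0,0],
  [0,0.07,0,0,0,0],
])

```text
t: 16.8
ee_pos: [0.5867, 0.1422, 0.0914]
tool_rot: [0.999, 0.036, -0.001, -0.001]
wrist_force: [1.4, 0.9, 0.9]
width: 0.0001
finger_force: 0.8
```

```bash
python3 st.py -.044 .187 .088
```

```text
t 16.8 tcp stand [-0.0441  0.2457  0.0914] tip [-0.0441  0.2457  0.0744] w 0.0001 F stand [1.5 0.8 0.9]
tool axes in stand (cols): [[1.0, -0.002, -0.002], [-0.002, -1.0, 0.002], [-0.002, -0.002, -1.0]]
delta tool [0.0002 0.0587 0.0033]
rotvec to vertical deg [-0.1  0.1 -0.1]
```

Contact force is 0.8 N, so the gate is moving. I continue to shut and watch the force.

>>> jog_arm([
  [0,0.01,0,0,0,0],
  [0,0.02,0,0,0,0],
  [0,0.03,0.001,0,0,0],
  [0,0.04,0.002,0,0,0],
  [0,0.047,0.002,0,0,0],
])

```text
t: 17.3
ee_pos: [0.5895, 0.0961, 0.0881]
tool_rot: [0.999, 0.036, -0.002, -0.001]
wrist_force: [-0.2, 1.4, 0.6]
width: -0.0003
finger_force: 0.7
```

>>> jog_arm([
  [0,0.004,0,0,0,0],
  [0,0.008,0,0,0,0],
  [0,0.01,0,0,0,0],
  [0,0.01,0,0,0,0],
])

```text
t: 17.7
ee_pos: [0.5902, 0.0868, 0.0883]
tool_rot: [0.999, 0.036, -0.002, -0.001]
wrist_force: [0.3, 0.1, 0.1]
width: -0.0001
finger_force: 0.1
```

```bash
python3 st.py -.044 .187 .088;python3 cap.py
```

```text
t 17.7 tcp stand [-0.0447  0.1902  0.0883] tip [-0.0448  0.1902  0.0713] w -0.0001 F stand [0.3 0.1 0.1]
tool axes in stand (cols): [[1.0, -0.001, -0.003], [-0.001, -1.0, 0.001], [-0.003, -0.001, -1.0]]
delta tool [0.0007 0.0032 0.0003]
rotvec to vertical deg [-0.1  0.2 -0.1]
(array([-0.1515, -0.0428]), [18, 24, 11, 13, 129]) (array([ 0.0089, -0.0359]), [40, 8, 10, 12, 95])
```

>>> jog_arm([
  [0,0.002,0,0,0,0],
  [0,0.004,0,0,0,0],
  [0,0.005,0,0,0,0],
  [0,0.005,0,0,0,0],
])

```text
t: 18.15
ee_pos: [0.5903, 0.0853, 0.0883]
tool_rot: [0.999, 0.036, -0.002, -0.003]
wrist_force: [-1.5, 33.8, -0.6]
width: -0.0001
finger_force: 16.9
```

The gate is at its stop at about 1 mm. I back off and check.

>>> jog_arm([
  [0,-0.015,0,0,0,0],
  [0,-0.025,0,0,0,0],
  [0,-0.03,-0.04,0,0,0],
  [0,-0.06,-0.08,0,0,0],
  [-0.03,-0.09,-0.12,0,0,0],
])

```text
t: 18.65
ee_pos: [0.5612, 0.1665, 0.2048]
tool_rot: [0.999, 0.035, -0.0, -0.001]
wrist_force: [1.4, 0.8, 0.4]
width: -0.0002
finger_force: 0.0
```

>>> jog_arm([
  [-0.03,-0.03,0,0,0,0],
  [-0.06,-0.06,0,0,0,0],
  [-0.09,-0.09,0,0,0,0],
  [-0.12,-0.12,0,0,0,0],
  [-0.12,-0.12,0,0,0,0],
])

```text
t: 19.15
ee_pos: [0.427, 0.2788, 0.2035]
tool_rot: [0.999, 0.038, -0.002, -0.0]
wrist_force: [-0.2, 0.1, -0.1]
width: -0.0001
finger_force: 0.0
```

```bash
python3 st.py; python3 - <<'E'
from h import *
import cv2
a=cams.camera("scene")[150:250,260:370,::-1]
b=cams.camera("top")[135:235,235:345,::-1]
cv2.imwrite("pics/c7.png",cv2.resize(np.hstack([a,b]),(800,364),interpolation=cv2.INTER_CUBIC))
E
```

```text
t 19.15 tcp stand [-0.1934  0.3936  0.2035] tip [-0.1935  0.3936  0.1865] w -0.0001 F stand [-0.2  0.1 -0.1]
tool axes in stand (cols): [[1.0, 0.003, -0.005], [0.003, -1.0, 0.001], [-0.005, -0.001, -1.0]]
rotvec to vertical deg [-0.1  0.3  0.1]
```

View pics/c7.png

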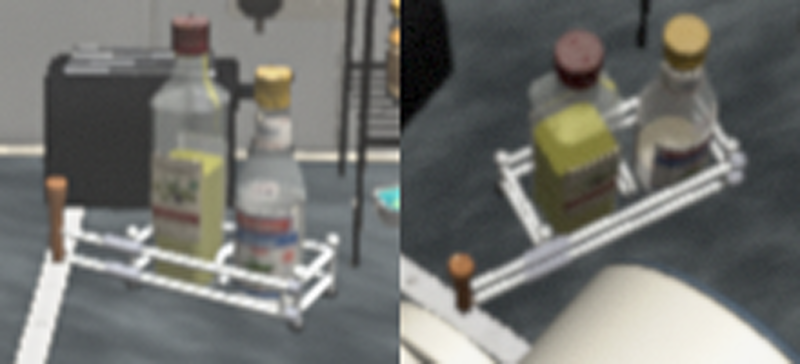

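The gate wires reach the cups and both bottles stand upright in their places. A numeric check of the cap and handle positions comes before handing in.

```bash
python3 - <<'E'
from cap import *
k=800/220
for nm,u,v,z in(("vin",688,36,.232),("oil",580,52,.264),("handle",462,262,.1)):
  print(nm,(R.T@(unproj("top",235+(u-400)/k,135+v/k,z)[:2]-P)).round(4))
E
```

```text
vin [-0.0088 -0.0445]
oil [-0.0003  0.042 ]
handle [-0.0418  0.1631]
```

```bash
python3 -c "
from rig import manip;print(manip.sign_off())"
```

```text
the job is handed in; nothing more can be done
None
```

The job is handed in: the vinegar bottle was pushed upright into the empty place beside the oil bottle, and the gate was pushed fully shut. The last picture puts both bottles within about 9 mm of the centres of their places and the gate within about 2 mm of shut. The arm was clear at sign-off, at 19 s of the 72 s allowed; sign-off returned no verdict.

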